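Set out the finish samples on the airing rack

TASK

First push the heavy airing rack back until it stands square against the bench stop, walking it there by its front corners; slide it, never lift or tip it. Then take every finish sample out of the two-bay holder (slide the top one out over the open front edge until it can be pinched) and lay each flat across both rails of the rack, one to a lane between the dowels, lengthways from front to back, roughly centred over the rails and all the same way round: hanging hole at the back, toward the stop. The rack must still be square against the stop at the end, and the stapler, tape measure and sanding block stay where they are.

Things in the scene. Friction and masses are not known exactly. Their poses are not given: they have to be found in the camera images.
- rack: Loose heavy rack, 2 kg, slides under 8 to 18 N. Brown base 160 (x) x 316 (y) x 24 (z) mm; two pale rails along y, 14 wide, at x = -35 and +35, tops 50 above the underside. Each rail has upright dowels, 10 thick, 18 tall, at y = -148, -74, 0, 74, 148: four lanes along x, centred at y = -111, -37, 37, 111. Origin: centre of underside; +x is the back, z up. Starts 4 to 13 cm short of the stop, askew.
- rack_back (a point): Middle of the rear (+x) face of the rack's base board, 12 mm above the desk; axes as the rack's.
- rack_left (a point): Front left corner of the rack's base board (x = -80, y = +158 mm on the rack, 12 mm above the desk); the front face can be pushed.
- rack_right (a point): Front right corner of the rack's base board (x = -80, y = -158 mm on the rack, 12 mm above the desk); the front face can be pushed.
- bench_stop: Bench stop: pale wooden batten screwed to the desk behind the rack, 24 (x) x 400 (y) x 20 (z) mm. Origin: centre of its underside; its -x face, toward the robot, is the stop. Fixed.
- stop_face (a point): Middle of the stop's front face, 12 mm above the desk; axes as the batten's. Against the stop, rack_back lies on this face (x = 0) and the y axes of rack and stop are parallel.
- holder: Fixed raised plywood deck 165 (x) x 136 (y) mm, floor 50 mm above the desk; two bays along x, 48 mm wide inside, centred at y = -38 and +38, walls 16 mm high (28 mm thick between the bays, else 6); open at the front (-x, x = -82.5), closed at the back (+x). Each bay holds one sample, or two one on the other. Origin: centre of the underside, z up.
- holder_front (a point): Middle of the deck's front edge, at floor height (50 mm up); -x of the holder leads out of it.
- bay_right (a point): Right bay (holder y = -38 mm): middle of its open front edge, at floor height.
- bay_left (a point): Left bay (holder y = +38 mm): middle of its open front edge, at floor height.
- sample_blue: Finish sample, blue painted: rigid board 150 (x) x 44 (y) x 5 (z) mm, about 40 g, with a 14 mm hanging hole 15 mm from its +x end. Origin: centre of the underside; x along its length toward the hole. Pressed lightly (4 N) from above, the top one can be drawn along without taking the one below.
- sample_blue_hole (a point): Centre of the hanging hole of sample_blue, on the top face (x = +60 mm on the board).
- sample_dark: Finish sample, dark-brown stained wood: rigid board 150 (x) x 44 (y) x 5 (z) mm, about 40 g, with a 14 mm hanging hole 15 mm from its +x end. Origin: centre of the underside; x along its length toward the hole. Pressed lightly (4 N) from above, the top one can be drawn along without taking the one below.
- sample_dark_hole (a point): Centre of the hanging hole of sample_dark, on the top face (x = +60 mm on the board).
- sample_white: Finish sample, white painted: rigid board 150 (x) x 44 (y) x 5 (z) mm, about 40 g, with a 14 mm hanging hole 15 mm from its +x end. Origin: centre of the underside; x along its length toward the hole. Pressed lightly (4 N) from above, the top one can be drawn along without taking the one below. Not there in every start.
- sample_white_hole (a point): Centre of the hanging hole of sample_white, on the top face (x = +60 mm on the board).
- sample_green: Finish sample, green painted: rigid board 150 (x) x 44 (y) x 5 (z) mm, about 40 g, with a 14 mm hanging hole 15 mm from its +x end. Origin: centre of the underside; x along its length toward the hole. Pressed lightly (4 N) from above, the top one can be drawn along without taking the one below. Not there in every start.
- sample_green_hole (a point): Centre of the hanging hole of sample_green, on the top face (x = +60 mm on the board).
- stapler: Dark blue stapler 34 x 131 x 47 mm, a bystander. Origin: centre of the underside.
- tape_measure: Yellow and black tape measure 74 x 72 x 32 mm, a bystander. Origin: centre of the underside.
- sanding_block: Cork sanding block 64 x 110 x 32 mm, a bystander. Origin: centre of the underside.

How it is judged:
By the outcome, as a careful person would: the job done as asked, in the order asked, and still so for the second after the job is handed in, with the robot touching nothing.
Of sample_white, sample_green only 1 to 2 are there at a start; the rules pass over those that are not, and their reading is None.
At some moment in a run one of rack may be knocked a few centimetres aside while the robot is not near it.
Once in a run the grip may slacken for a moment while it holds something.
It also fails if it takes over 210 s, if anything falls off the work surface, if the arm or the gripper's body presses on something with over 40 N, if the wrist force passes 120 N, or if a joint passes its speed limit or range.

ROBOT

A 6-joint arm with a two-finger parallel gripper is mounted at the origin on a cart in front of the work surface, level with it; the furniture and walls round the work are solid. World frame = base frame: x ahead of the robot, y to its left, z up, the work surface at z = 0. Lengths are in m, angles in rad, forces in N, time in s.
With the tool pointing down it reaches from about 0.35 to 0.975 m from the base axis. Payload 4.9 kg.
Tool frame: the origin (TCP) lies midway between the tips of the shut fingers; the grasp point (between the pads) lies behind it (manip.tcp_to_grasp is the z of the grasp point in the tool frame, in m); z points along the fingers, y is the direction in which the jaws open and shut (so a half turn about z gives the same grasp; the last joint's range is limited). The gripper opens to 85 mm and grips with 20 to 120 N. Pads are 22 mm wide; open, the fingers measure 114 mm over their backs; the gripper's body (76 mm by 85 mm) begins 54 mm behind the grasp point. The pads swing forward as they close: fully open they stand 13 mm farther back than shut.
Start: joints at [-1.36, 0.053, 1.613, -0, 1.476, -0.119], TCP at [0.202, -0.591, 0.231] pointing down, gripper open.
Joint ranges: [-3.01, 3.01], [-1.01, 2.22], [0.06, 2.58], [-1.02, 4.17], [0.09, 2.62], [-3.14, 3.14]. Speed limits (rad/s): [2.57, 2.57, 3.14, 3.14, 3.14, 3.14].

INTERFACE

Orientations are given as a unit quaternion [w, x, y, z].
In Python, from plant import status, vision, order, regions_of, manip gives the robot as it stands. The module is installed in compiled form; this text tells all that it offers.
- The arm moves only by the shell command python3 -m crank 'ROWS'. ROWS is JSON, one flat list of numbers, 5 for each row, row after row: the shift along the tool's x, y, z in mm, then the turn about the tool's z in degrees, then the opening in per cent of the stroke, from 0 (shut) to 100 (fully open). In form: [tx, ty, tz, yaw, fingers, tx, ty, tz, yaw, fingers, ...]. A call has exactly 10 rows; each row is the pose to reach, as a shift and turn from the pose commanded when the call began, along the tool's axes at that moment; what a row does not reach only later rows make up. A row lasts 1/10 s, in which the tool goes at most 50 mm and 8.59 degrees, less where a joint would pass 70% of its speed; a pose out of reach is approached as far as the arm can. A call with a gripper value outside its range is refused whole. The fingers move at their own pace and stop on an object; the grip force is fixed at half the most. Time passes only in rows, so rows that repeat a pose let the fingers close, or fill a call up. It gives the time, the measured TCP pose, the force and the opening at its end, in the units of the state.
- status.state(): the state, without advancing time (a new reading comes with each control period).
- vision.grab_frame(name): name is "scene" or "top" or "wrist"; returns (picture, depth): 384x512x3 uint8, red, green, blue; 384x512 float32, m along the optical axis (not along the pixel's ray), 0 where there is no reading.
- vision.get_calibration(name): a dict with "camera_matrix" (3x3 intrinsics, pixels), "R" (3x3) and "t" (3): a world point X has camera coordinates R X + t. Camera axes: x right, y down, z forward; pixel columns grow to the right and rows downward; lengths in m; the calibration is good to about 2 mm. The wrist camera is an equidistant fisheye: a pixel r from the principal point sees the ray r / f radians off the axis. A picture is of the moment at which its call begins: read the wrist's pose just before it. get_calibration takes no time and is no camera call; for the wrist camera it gives the pose at the moment of the call.
- order.job_done(): hands the job in, once; it reports no verdict.
Trained networks look in the newest picture that a camera, given by its name, has taken for a name from the list of things; names that differ only in an ending like _2 or _b are one class to them, and where a whole thing is asked for, a point or a joint stands for the part that bears it (a point fixed in the world has none). Each returns a list of dicts, best first, with "confidence" (0 to 1); they miss things now and then, are a little off and sometimes report something else, mostly with a low value. They report only what shows in the picture. A call takes as long as a camera call.
- regions_of(camera, name): "region" (384x512 bool, what is visible of it) and "extent" ([centre column, centre row, width, height] in pixels, round what is visible of it).
The state is a dict: "time": time; "joint_pos": joint angles; "joint_vel": joint speeds; "joint_efforts": joint torques, N m; "tool_pos": TCP position; "tool_rot": TCP orientation; "contact_force": force on the tool from outside, world axes, zero at the start; "ft_torque": the same for the moment, N m; "gripper_width": opening from 0.0 (shut) to 1.0 (fully open).
Only numpy, scipy, OpenCV 4.12 (cv2) and the standard library are available. Lean on these libraries where they do the work, as an engineer would, in place of code of your own. Each camera call takes 0.05 s, during which the arm holds its last target. There are 200 camera calls.

## Working session

There is one attempt and no reset: what is moved stays moved. The work goes in short steps, Python scripts to look and compute and a shell command to move; the robot and the scene stay as the last step left them, time stands still between calls to the robot, and variables do not carry over. Pictures are saved under pics/ and viewed, on a budget of 14 in all, crops included, one or two more only if the job needs it, and the job is handed in when it is done.

```bash
mkdir -p pics; ls
python3 - <<'E'
from plant import status, vision, order, regions_of, manip
import cv2,numpy as np
print(status.state()); print(manip.tcp_to_grasp)
ims=[]
for n in("scene","top"):
    p,d=vision.grab_frame(n); c=vision.get_calibration(n); print(n,c)
    cv2.imwrite(f"pics/{n}0.png",cv2.resize(p[:,:,::-1],(800,600),interpolation=cv2.INTER_CUBIC))
E
```

```text
pics
{'time': 0.0, 'joint_pos': array([-1.35999138e+00,  5.33699739e-02,  1.61434582e+00,  5.19262096e-06,
        1.47598611e+00, -1.18990556e-01]), 'joint_vel': array([ 2.84116020e-04,  7.19364144e-04, -5.38803440e-04, -3.95077339e-04,
        4.04733015e-05,  1.13404289e-03]), 'joint_efforts': array([-9.90602825e-05, -3.93684483e+01, -3.70180428e+01, -1.92738248e-04,
        7.05634229e-03,  7.72820794e-07]), 'tool_pos': array([ 0.20227815, -0.59068364,  0.23002394]), 'tool_rot': array([-1.05363005e-03,  9.86434637e-01,  1.64151134e-01, -4.58160927e-05]), 'contact_force': array([-0.40030398, -0.67069913, -0.41755787]), 'ft_torque': array([-0.00227255,  0.05597621, -0.05984423]), 'gripper_width': 1.0074869238074868}
-0.0187
scene {'camera_matrix': array([[430.21156517,   0.        , 254.72476508],
       [  0.        , 430.21156517, 192.19696993],
       [  0.        ,   0.        ,   1.        ]]), 'R': array([[ 0.78180182, -0.62325964, -0.01825722],
       [-0.38896786, -0.46460878, -0.7955141 ],
       [ 0.48732937,  0.62903585, -0.60565996]]), 't': array([-0.39772775,  0.2585382 ,  1.44901229])}
top {'camera_matrix': array([[392.66896039,   0.        , 256.78911827],
       [  0.        , 392.66896039, 193.4713083 ],
       [  0.        ,   0.        ,   1.        ]]), 'R': array([[ 0.00765772, -0.99992285, -0.00978053],
       [-0.98700028, -0.00598781, -0.16060693],
       [ 0.16053598,  0.01088327, -0.98696999]]), 't': array([0.00515123, 0.515445  , 1.45156911])}
```

View pics/top0.png

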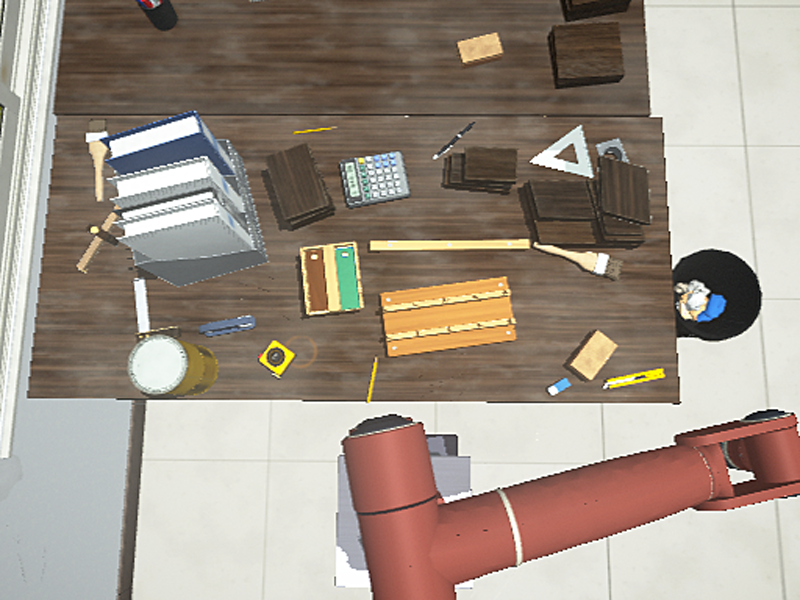

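View pics/scene0.png

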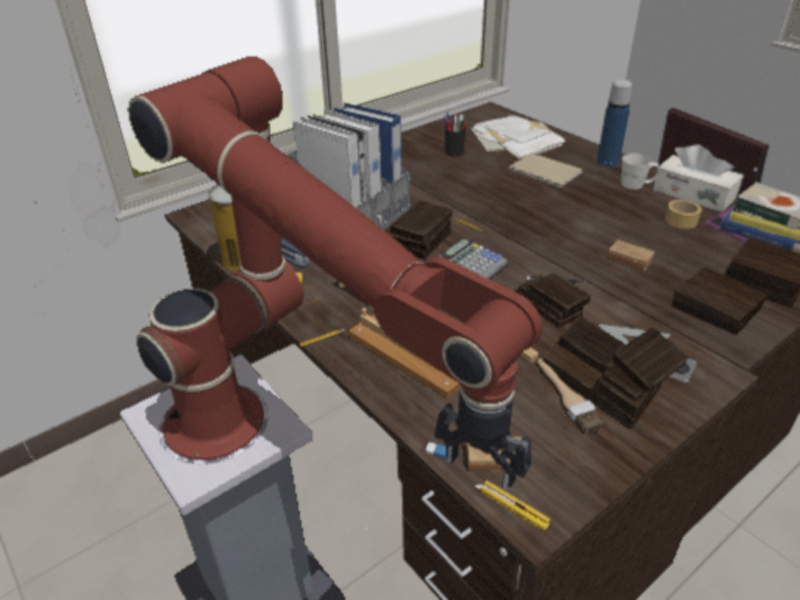

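The top view shows the rack at (448,316), askew and in front of the stop at (450,245). The holder is at (331,278) with dark (left) and green (right) on top and their holes at the back. The stapler is at (228,326), the tape at (277,357) and the cork block at (593,355).

```bash
cat > h.py <<'E'
from plant import status, vision, order, regions_of, manip
import cv2,numpy as np
from scipy.spatial.transform import Rotation as Ro
def cloud(cam,mask,d,c):
    v,u=np.nonzero(mask&(d>0)); z=d[v,u]; K=c["camera_matrix"]
    if cam=="wrist":
        dx=u-K[0,2];dy=v-K[1,2];r=np.hypot(dx,dy)+1e-9;th=r/K[0,0]
        X=np.stack([z*np.tan(th)*dx/r,z*np.tan(th)*dy/r,z],1)
    else: X=np.stack([(u-K[0,2])/K[0,0]*z,(v-K[1,2])/K[1,1]*z,z],1)
    return (X-c["t"])@c["R"], np.stack([u,v],1)
def proj(cam,P,c):
    X=np.atleast_2d(P)@c["R"].T+c["t"];K=c["camera_matrix"]
    if cam=="wrist":
        r=np.hypot(X[:,0],X[:,1])+1e-12;th=np.arctan2(r,X[:,2])
        return np.stack([K[0,0]*th*X[:,0]/r+K[0,2],K[1,1]*th*X[:,1]/r+K[1,2]],1)
    return np.stack([X[:,0]/X[:,2]*K[0,0]+K[0,2],X[:,1]/X[:,2]*K[1,1]+K[1,2]],1)
def rect(xy):
    (c,(w,h),a)=cv2.minAreaRect((xy*1000).astype(np.float32))
    if w<h: w,h,a=h,w,a+90   # a = angle of long axis
    a=(a+90)%180-90
    return np.round(c,1),round(w,1),round(h,1),round(a,2)
def tcp():
    s=status.state();q=s["tool_rot"]
    return s,Ro.from_quat([q[1],q[2],q[3],q[0]]).as_matrix()
def show(name,p): cv2.imwrite(f"pics/{name}.png",p[:,:,::-1])
E
python3 - <<'E'
from h import *
p,d=vision.grab_frame("top");c=vision.get_calibration("top")
zr={"rack":(.015,.08),"bench_stop":(.012,.03),"holder":(.04,.08),"sample_dark":(.045,.08),"sample_green":(.045,.08),"sample_blue":(.03,.08),"sample_white":(.03,.08),"sample_dark_hole":(.03,.08),"sample_green_hole":(.03,.08),"stapler":(.01,.08),"tape_measure":(.01,.08),"sanding_block":(.01,.06)}
for n,(a,b) in zr.items():
    R=regions_of("top",n)
    for r in R[:2]:
        P,uv=cloud("top",r["region"],d,c); m=(P[:,2]>a)&(P[:,2]<b)
        print(n,round(r["confidence"],2),np.round(r["extent"]), len(P), rect(P[m,:2]) if m.sum()>4 else None, np.round(np.percentile(P[:,2],[5,50,95])*1000) if len(P) else 0)
E
```

```text
rack 0.82 [288. 202.  81.  55.] 3529 (array([ 486.4, -103.7]), 316.6, 160.9, -81.98) [16. 25. 52.]
rack 0.3 [178. 232.  30.  26.] 338 (array([382.5, 311.8]), 73.6, 69.2, 47.9) [ 3. 29. 35.]
bench_stop 0.98 [288. 155. 103.   7.] 653 (array([ 667.3, -107.8]), 399.7, 26.4, -89.03) [ 9. 19. 24.]
holder 0.76 [211. 177.  42.  43.] 497 (array([573.9, 181. ]), 166.1, 135.1, 7.97) [51. 65. 70.]
holder 0.21 [222. 179.  19.  42.] 394 (array([573.5, 143. ]), 152.6, 47.3, 5.98) [53. 59. 64.]
sample_dark 0.56 [201. 178.  16.  35.] 438 (array([569.8, 214.9]), 146.5, 49.6, 8.51) [48. 54. 60.]
sample_green 0.94 [221. 178.  18.  41.] 396 (array([574., 142.]), 145.6, 41.3, 7.41) [53. 59. 64.]
sample_blue 0.34 [210. 178.  38.  47.] 574 (array([572.9, 181.1]), 165.3, 134.2, 6.73) [46. 64. 70.]
sample_white 0.69 [289. 203.  86.  55.] 3420 (array([ 484. , -104.2]), 312.1, 151.1, -81.23) [18. 25. 52.]
sample_dark_hole 0.95 [204. 182.  18.  39.] 467 (array([565. , 215.9]), 147.3, 51.7, 6.81) [48. 55. 61.]
sample_green_hole 0.75 [222. 180.  17.  38.] 434 (array([571.8, 143.2]), 149.6, 45.5, 7.3) [53. 59. 64.]
stapler 0.88 [146. 209.  38.   7.] 284 (array([456.8, 437.5]), 129.2, 27.6, -77.59) [ 4. 38. 50.]
stapler 0.25 [220. 181.  19.  40.] 467 (array([569.4, 142.7]), 147.8, 47.0, 7.22) [51. 59. 64.]
tape_measure 0.79 [177. 231.  24.  24.] 316 (array([380.9, 315.5]), 70.9, 69.5, 54.94) [17. 29. 35.]
tape_measure 0.36 [212. 179.  36.  46.] 394 (array([575.9, 192.2]), 185.2, 96.1, -12.78) [53. 65. 70.]
sanding_block 0.75 [377. 229.  30.  32.] 520 (array([ 393.5, -451.9]), 110.8, 61.5, -39.36) [14. 31. 37.]
```

```bash
python3 -m crank '[281,-211,0,19,0, 281,-211,0,19,0, 281,-211,0,19,0, 281,-211,0,19,0, 281,-211,0,19,0, 281,-211,0,19,0, 281,-211,0,19,0, 281,-211,0,19,0, 281,-211,0,19,0, 281,-211,0,19,0]'
```

```text
time: 1.75
tool_pos: [0.3996, -0.3014, 0.2314]
tool_rot: [0.0, 1.0, -0.001, -0.0]
contact_force: [-0.4, 0.9, 0.2]
gripper_width: 0.001
```

Run:
```python
from h import *
s,R=tcp();print(s["tool_pos"],R.round(3).tolist())
p,d=vision.grab_frame("wrist");show("w1",p)
c=vision.get_calibration("wrist");print(c)
P=np.array([[.3877,.024,.012],[.409,-.115,.02]]);print(proj("wrist",P,c))
```

```text
[ 0.39955693 -0.30136782  0.23137457] [[1.0, -0.003, -0.0], [-0.003, -1.0, -0.0], [-0.0, 0.0, -1.0]]
{'camera_matrix': array([[297.31863964,   0.        , 251.98813097],
       [  0.        , 297.31863964, 189.83347986],
       [  0.        ,   0.        ,   1.        ]]), 'R': array([[-3.35204397e-03, -9.99994376e-01, -1.05447511e-04],
       [-9.66030324e-01,  3.21094562e-03,  2.58408790e-01],
       [-2.58406999e-01,  9.68063122e-04, -9.66035655e-01]]), 't': array([-0.30134529,  0.35408156,  0.48214753])}
[[ 37.20473087 178.47744938]
 [108.46518308 162.13649057]]
```

View pics/w1.png

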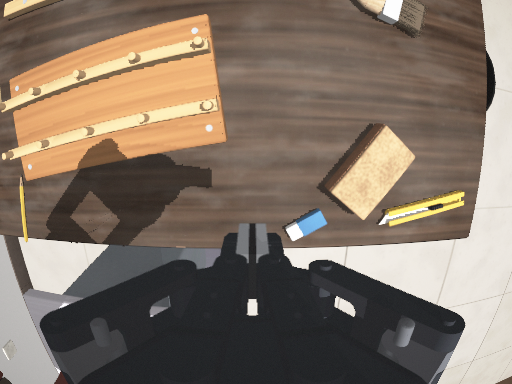

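The wrist view shows the rack's right end, with its right front corner near (226,140). The pencil is at (24,210) and the fingers are shut. Next I go to the left front corner.

```bash
python3 -m crank '[-10,-325,60,0,0, -20,-325,80,0,0, -32,-325,100,0,0, -32,-325,130,0,0, -32,-325,130,0,0, -32,-325,130,0,0, -32,-325,130,0,0, -32,-325,217,0,0, -32,-325,217,0,0, -32,-325,217,0,0]'
```

```text
time: 2.8
tool_pos: [0.3632, 0.0245, 0.009]
tool_rot: [-0.001, 1.0, -0.001, -0.006]
contact_force: [-0.1, -0.2, -0.8]
gripper_width: 0.001
```

```bash
python3 -m crank '[6,0,-3,0,0, 12,0,-3,0,0, 16,0,-3,0,0, 20,0,-3,0,0, 24,0,-3,0,0, 28,0,-3,0,0, 32,0,-3,0,0, 36,0,-3,0,0, 40,0,-3,0,0, 40,0,-3,0,0]'
python3 - <<'E'
from h import *
p,d=vision.grab_frame("top");c=vision.get_calibration("top")
r=regions_of("top","rack")[0];P,_=cloud("top",r["region"],d,c);m=(P[:,2]>.015)&(P[:,2]<.075);print(r["confidence"],rect(P[m,:2]))
E
```

```text
time: 3.8
tool_pos: [0.4097, 0.0242, 0.0193]
tool_rot: [-0.001, 1.0, -0.002, 0.0]
contact_force: [-4.6, 4.5, -1.5]
gripper_width: 0.001
0.76 (array([ 500.8, -113.5]), 312.7, 160.7, -89.65)
```

```bash
python3 -m crank '[-25,0,0,0,0, -25,50,3,0,0, -25,100,3,0,0, -25,150,3,0,0, -25,200,3,0,0, -25,240,3,0,0, -25,277,3,0,0, -25,277,3,0,0, -12,277,3,0,0, -5,277,3,0,0]'; python3 -m crank '[6,0,0,0,0, 10,0,0,0,0, 14,0,0,0,0, 18,0,0,0,0, 22,0,0,0,0, 26,0,0,0,0, 30,0,0,0,0, 33,0,0,0,0, 33,0,0,0,0, 33,0,0,0,0]'
python3 - <<'E'
from h import *
p,d=vision.grab_frame("top");c=vision.get_calibration("top")
r=regions_of("top","rack")[0];P,_=cloud("top",r["region"],d,c);m=(P[:,2]>.015)&(P[:,2]<.075);print(r["confidence"],rect(P[m,:2]))
E
```

```text
time: 4.9
tool_pos: [0.405, -0.2532, 0.0157]
tool_rot: [0.001, 1.0, -0.001, 0.001]
contact_force: [0.1, -0.1, -0.1]
gripper_width: -0.0
time: 5.9
tool_pos: [0.435, -0.253, 0.0141]
tool_rot: [0.001, 1.0, 0.0, -0.002]
contact_force: [-5.2, -5.0, 0.8]
gripper_width: 0.001
0.71 (array([ 511.5, -106.9]), 315.5, 160.7, -84.53)
```

```bash
python3 -m crank '[-45,0,0,0,0, -45,-50,0,0,0, -45,-100,0,0,0, -45,-150,0,0,0, -45,-200,0,0,0, -45,-240,0,0,0, -45,-277,0,0,0, -45,-277,0,0,0, -38,-277,0,0,0, -34,-277,0,0,0]'; python3 -m crank '[6,0,0,0,0, 12,0,0,0,0, 18,0,0,0,0, 24,0,0,0,0, 30,0,0,0,0, 36,0,0,0,0, 42,0,0,0,0, 48,0,0,0,0, 54,0,0,0,0, 54,0,0,0,0]'
python3 - <<'E'
from h import *
p,d=vision.grab_frame("top");c=vision.get_calibration("top")
r=regions_of("top","rack")[0];P,_=cloud("top",r["region"],d,c);m=(P[:,2]>.015)&(P[:,2]<.075);print(r["confidence"],rect(P[m,:2]))
E
```

```text
time: 7.0
tool_pos: [0.4034, 0.024, 0.0146]
tool_rot: [0.0, 1.0, -0.001, 0.0]
contact_force: [0.5, -0.3, 0.7]
gripper_width: 0.001
time: 8.0
tool_pos: [0.4548, 0.0241, 0.0127]
tool_rot: [-0.001, 1.0, -0.002, -0.003]
contact_force: [-3.7, 3.2, -0.6]
gripper_width: 0.003
0.71 (array([ 533.4, -118.4]), 310.1, 161.6, 85.13)
```

```bash
python3 -m crank '[-45,0,0,0,0, -45,50,0,0,0, -45,100,0,0,0, -45,150,0,0,0, -45,200,0,0,0, -45,240,0,0,0, -45,275,0,0,0, -45,275,0,0,0, -38,275,0,0,0, -32,275,0,0,0]'; python3 -m crank '[7,0,0,0,0, 13,0,0,0,0, 19,0,0,0,0, 25,0,0,0,0, 31,0,0,0,0, 37,0,0,0,0, 43,0,0,0,0, 47,0,0,0,0, 50,0,0,0,0, 50,0,0,0,0]'
python3 - <<'E'
from h import *
p,d=vision.grab_frame("top");c=vision.get_calibration("top")
r=regions_of("top","rack")[0];P,_=cloud("top",r["region"],d,c);m=(P[:,2]>.015)&(P[:,2]<.075);print(r["confidence"],rect(P[m,:2]))
E
```

```text
time: 9.1
tool_pos: [0.4244, -0.2504, 0.0141]
tool_rot: [-0.0, 1.0, -0.001, -0.0]
contact_force: [0.2, 0.5, 0.3]
gripper_width: 0.003
time: 10.1
tool_pos: [0.4733, -0.2506, 0.0138]
tool_rot: [0.001, 1.0, 0.0, -0.002]
contact_force: [-5.3, -3.3, 0.8]
gripper_width: 0.001
0.69 (array([ 553.1, -107.2]), 313.4, 161.0, -85.82)
```

```bash
python3 -m crank '[-38,0,0,0,0, -38,-50,0,0,0, -38,-100,0,0,0, -38,-150,0,0,0, -38,-200,0,0,0, -38,-240,0,0,0, -38,-275,0,0,0, -38,-275,0,0,0, -32,-275,0,0,0, -28,-275,0,0,0]'; python3 -m crank '[5,0,0,0,0, 9,0,0,0,0, 13,0,0,0,0, 17,0,0,0,0, 21,0,0,0,0, 25,0,0,0,0, 28,0,0,0,0, 31,0,0,0,0, 33,0,0,0,0, 33,0,0,0,0]'
python3 - <<'E'
from h import *
p,d=vision.grab_frame("top");c=vision.get_calibration("top")
r=regions_of("top","rack")[0];P,_=cloud("top",r["region"],d,c);m=(P[:,2]>.015)&(P[:,2]<.075);print(r["confidence"],rect(P[m,:2]))
r=regions_of("top","bench_stop")[0];P,_=cloud("top",r["region"],d,c);m=(P[:,2]>.012)&(P[:,2]<.03);print(r["confidence"],rect(P[m,:2]))
E
```

```text
time: 11.2
tool_pos: [0.4474, 0.0241, 0.0146]
tool_rot: [0.0, 1.0, -0.001, 0.0]
contact_force: [0.4, -0.8, -0.0]
gripper_width: 0.0
time: 12.2
tool_pos: [0.4767, 0.0246, 0.0126]
tool_rot: [-0.001, 1.0, -0.002, -0.004]
contact_force: [-6.8, 5.2, 0.9]
gripper_width: 0.001
0.92 (array([ 563.9, -112.9]), 315.4, 161.4, 88.83)
0.69 (array([ 667. , -107.4]), 398.5, 26.4, -89.02)
```

```bash
python3 -m crank '[-30,0,0,0,0, -30,50,0,0,0, -30,100,0,0,0, -30,150,0,0,0, -30,200,0,0,0, -30,240,0,0,0, -30,275,0,0,0, -30,275,0,0,0, -20,275,0,0,0, -14,275,0,0,0]'; python3 -m crank '[3,0,0,0,0, 6,0,0,0,0, 9,0,0,0,0, 12,0,0,0,0, 14,0,0,0,0, 16,0,0,0,0, 18,0,0,0,0, 20,0,0,0,0, 22,0,0,0,0, 22,0,0,0,0]'
python3 - <<'E'
from h import *
p,d=vision.grab_frame("top");c=vision.get_calibration("top")
r=regions_of("top","rack")[0];P,_=cloud("top",r["region"],d,c);m=(P[:,2]>.015)&(P[:,2]<.075);print(r["confidence"],rect(P[m,:2]))
E
```

```text
time: 13.35
tool_pos: [0.4656, -0.2505, 0.0141]
tool_rot: [-0.0, 1.0, -0.001, 0.0]
contact_force: [0.5, -0.0, 0.1]
gripper_width: 0.001
time: 14.35
tool_pos: [0.4855, -0.2512, 0.0139]
tool_rot: [0.001, 1.0, -0.0, -0.002]
contact_force: [-6.4, -4.7, 0.9]
gripper_width: 0.002
0.7 (array([ 572.1, -109.4]), 314.5, 165.0, -87.86)
```

```bash
python3 -m crank '[-28,0,0,0,0, -28,-50,0,0,0, -28,-100,0,0,0, -28,-150,0,0,0, -28,-200,0,0,0, -28,-240,0,0,0, -28,-275,0,0,0, -28,-275,0,0,0, -20,-275,0,0,0, -12,-275,0,0,0]'; python3 -m crank '[3,0,0,0,0, 5,0,0,0,0, 7,0,0,0,0, 8,0,0,0,0, 9,0,0,0,0, 10,0,0,0,0, 11,0,0,0,0, 12,0,0,0,0, 12,0,0,0,0, 12,0,0,0,0]'
python3 - <<'E'
from h import *
p,d=vision.grab_frame("top");c=vision.get_calibration("top")
r=regions_of("top","rack")[0];P,_=cloud("top",r["region"],d,c);m=(P[:,2]>.015)&(P[:,2]<.075);print(r["confidence"],rect(P[m,:2]))
E
```

```text
time: 15.45
tool_pos: [0.4758, 0.024, 0.0144]
tool_rot: [-0.0, 1.0, -0.001, -0.0]
contact_force: [-6.7, 4.2, 4.1]
gripper_width: -0.002
time: 16.45
tool_pos: [0.4836, 0.024, 0.0129]
tool_rot: [-0.001, 1.0, -0.002, -0.006]
contact_force: [-13.0, 3.7, 9.0]
gripper_width: 0.0
0.74 (array([ 573. , -112.5]), 313.0, 160.4, -89.72)
```

```bash
python3 -m crank '[1,0,0,0,0, 2,0,0,0,0, 3,0,0,0,0, 4,0,0,0,0, 4,0,0,0,0, 4,0,0,0,0, 4,0,0,0,0, 4,0,0,0,0, 4,0,0,0,0, 4,0,0,0,0]'; python3 -m crank '[-28,0,0,0,0, -28,50,0,0,0, -28,100,0,0,0, -28,150,0,0,0, -28,200,0,0,0, -28,240,0,0,0, -28,275,0,0,0, -28,275,0,0,0, -12,275,0,0,0, -8,275,0,0,0]';  python3 -m crank '[2,0,0,0,0, 4,0,0,0,0, 6,0,0,0,0, 7,0,0,0,0, 8,0,0,0,0, 9,0,0,0,0, 10,0,0,0,0, 11,0,0,0,0, 12,0,0,0,0, 12,0,0,0,0]'
```

```text
time: 17.55
tool_pos: [0.4836, 0.0238, 0.0121]
tool_rot: [-0.001, 1.0, -0.002, -0.011]
contact_force: [-24.7, 1.0, 19.1]
gripper_width: -0.0
time: 18.55
tool_pos: [0.4838, -0.252, 0.0144]
tool_rot: [0.0, 1.0, -0.002, 0.0]
contact_force: [-0.5, 0.0, 0.9]
gripper_width: -0.002
time: 19.55
tool_pos: [0.4881, -0.2518, 0.0141]
tool_rot: [0.0, 1.0, 0.0, -0.009]
contact_force: [-26.5, -4.9, 18.3]
gripper_width: -0.0
```

```bash
python3 -m crank '[-30,0,0,0,0, -30,0,-50,0,0, -30,0,-100,0,0, -30,0,-150,0,0, -30,0,-200,0,0, -30,0,-250,0,0, -30,-50,-270,0,0, -30,-100,-270,0,0, -30,-150,-270,0,0, -30,-150,-270,0,0]'
python3 - <<'E'
from h import *
p,d=vision.grab_frame("wrist");show("w2",p);c=vision.get_calibration("wrist");print(status.state()["tool_pos"])
import pickle
for n,a,b in (("rack",.015,.075),("bench_stop",.012,.03)):
  for r in regions_of("wrist",n)[:1]:
    P,_=cloud("wrist",r["region"],d,c);m=(P[:,2]>a)&(P[:,2]<b);print(n,r["confidence"],rect(P[m,:2]),np.percentile(P[:,2],[5,50,95]))
    if n=="rack":
        b=P[(P[:,2]>.018)&(P[:,2]<.03)]
        bb=np.round((b[:,1])/.02); 
        print("rear edge",[(round(k*.02,2),round(np.percentile(b[bb==k,0],99.5)*1000,1)) for k in np.unique(bb)])
    else:
        b=P[(P[:,2]>.013)&(P[:,2]<.03)]
        bb=np.round((b[:,1])/.02)
        print("front edge",[(round(k*.02,2),round(np.percentile(b[bb==k,0],.5)*1000,1)) for k in np.unique(bb)])
E
```

```text
time: 20.55
tool_pos: [0.465, -0.0962, 0.2847]
tool_rot: [-0.001, 1.0, 0.002, 0.001]
contact_force: [-0.0, -1.1, 0.2]
gripper_width: 0.003
[ 0.46504506 -0.09779398  0.28439714]
rack 0.85 (array([ 578.4, -113.6]), 316.1, 162.7, -89.07) [0.02258387 0.02430583 0.05079685]
rear edge [(np.float64(-0.28), np.float64(652.7)), (np.float64(-0.26), np.float64(658.7)), (np.float64(-0.24), np.float64(658.7)), (np.float64(-0.22), np.float64(657.3)), (np.float64(-0.2), np.float64(657.8)), (np.float64(-0.18), np.float64(659.5)), (np.float64(-0.16), np.float64(657.8)), (np.float64(-0.14), np.float64(654.7)), (np.float64(-0.12), np.float64(655.6)), (np.float64(-0.1), np.float64(659.1)), (np.float64(-0.08), np.float64(657.9)), (np.float64(-0.06), np.float64(654.6)), (np.float64(-0.04), np.float64(657.4)), (np.float64(-0.02), np.float64(656.9)), (np.float64(0.0), np.float64(654.2)), (np.float64(0.02), np.float64(653.3)), (np.float64(0.04), np.float64(653.4))]
bench_stop 0.67 (array([ 394.9, -456.7]), 111.5, 65.4, -38.47) [0.00400476 0.03168742 0.0333581 ]
front edge [(np.float64(-0.5), np.float64(422.8)), (np.float64(-0.48), np.float64(447.4)), (np.float64(-0.46), np.float64(433.1)), (np.float64(-0.44), np.float64(331.9)), (np.float64(-0.42), np.float64(346.8)), (np.float64(-0.4), np.float64(362.2))]
```

View pics/w2.png

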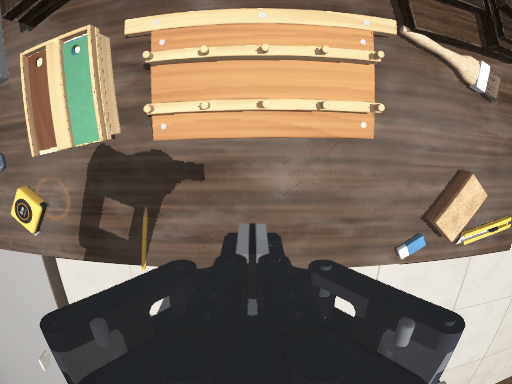

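The rack lies flush along the stop (rear edge row ~25). In the wrist view the dark sample is at (42,105) and green at (84,95), with their holes toward the back. I'll look at the holder from close up.

```bash
python3 -m crank '[-35,-278,80,-7.5,0, -35,-278,80,-7.5,0, -35,-278,80,-7.5,0, -35,-278,80,-7.5,0, -35,-278,80,-7.5,0, -35,-278,80,-7.5,0, -35,-278,80,-7.5,0, -35,-278,80,-7.5,0, -35,-278,80,-7.5,0, -35,-278,80,-7.5,0]'
cat > look.py <<'E'
from h import *
import sys
p,d=vision.grab_frame("wrist");show(sys.argv[1],p);c=vision.get_calibration("wrist")
s,R=tcp();print(s["tool_pos"].round(4),"toolyaw",round(np.degrees(np.arctan2(R[1,0],R[0,0])),2),"grip",s["gripper_width"])
for a in sys.argv[2:]:
  for r in regions_of("wrist",a)[:2]:
    P,_=cloud("wrist",r["region"],d,c)
    if len(P)<5: continue
    z=np.median(P[:,2]); m=abs(P[:,2]-z)<(.02 if a=="holder" else .006); print(a,round(r["confidence"],2),r["extent"].round() if hasattr(r["extent"],"round") else r["extent"],rect(P[m,:2]),"z",np.round(np.percentile(P[:,2],[5,50,95])*1000,1))
E
python3 look.py w3 holder sample_green sample_dark sample_blue sample_white sample_green_hole sample_dark_hole
```

```text
time: 21.7
tool_pos: [0.4317, 0.1759, 0.2049]
tool_rot: [0.0, 0.998, 0.063, 0.0]
contact_force: [-0.9, 0.0, -0.2]
gripper_width: -0.003
[0.4316 0.176  0.2048] toolyaw 7.24 grip -0.0007169277743946133
holder 0.56 [267.4, 59.5, 142.9, 117.2] (array([556.2, 176.7]), 136.3, 126.4, -82.36) z [50.2 65.9 67.4]
sample_green 0.97 [306.4, 59.5, 48.7, 118.9] (array([560.3, 139.2]), 121.6, 47.0, 8.21) z [58.9 60.3 61.6]
sample_green 0.67 [437.1, 82.9, 142.8, 160.4] (array([577.8, -79.5]), 253.5, 162.2, -88.97) z [21.8 24.5 51.1]
sample_dark 0.77 [227.8, 56.3, 50.3, 112.6] (array([553.7, 214.8]), 120.4, 46.2, 7.66) z [53.9 55.3 56.6]
sample_dark 0.73 [304.8, 59.2, 49.0, 118.0] (array([560.1, 139.9]), 122.2, 47.3, 7.17) z [59.  60.3 61.6]
sample_green_hole 0.72 [305.4, 58.4, 47.2, 116.8] (array([560.2, 139.2]), 122.0, 45.9, 7.4) z [59.  60.3 61.6]
sample_green_hole 0.35 [438.6, 85.9, 140.9, 160.0] (array([577.9, -79.6]), 253.6, 162.6, -89.04) z [21.5 24.5 51.1]
sample_dark_hole 0.82 [230.8, 56.2, 43.5, 110.5] (array([553.4, 214.6]), 117.7, 45.3, 7.85) z [54.1 55.3 56.6]
```

View pics/w3.png

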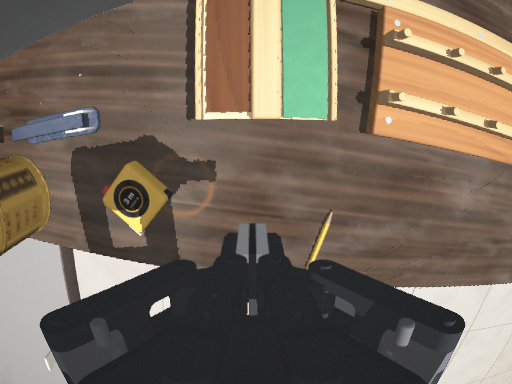

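```bash
python3 -m crank '[158,52,0,-0.4,0, 158,52,0,-0.4,0, 158,52,0,-0.4,0, 158,52,0,-0.4,0, 158,52,40,-0.4,0, 158,52,80,-0.4,0, 158,52,120,-0.4,0, 158,52,130,-0.4,0, 158,52,130,-0.4,0, 158,52,130,-0.4,0]'; python3 -m crank '[0,0,3,0,0, 0,0,6,0,0, 0,0,9,0,0, 0,0,12,0,0, 0,0,13,0,0, 0,0,14,0,0, 0,0,15,0,0, 0,0,15.5,0,0, 0,0,15.5,0,0, 0,0,15.5,0,0]'
```

```text
time: 23.1
tool_pos: [0.5956, 0.1463, 0.0765]
tool_rot: [-0.0, 0.998, 0.068, 0.002]
contact_force: [0.1, 0.2, 1.0]
gripper_width: -0.0
time: 24.1
tool_pos: [0.5943, 0.1461, 0.0601]
tool_rot: [0.0, 0.998, 0.068, -0.0]
contact_force: [-4.0, -0.7, 6.3]
gripper_width: 0.002
```

```bash
python3 -m crank '[-4,0,-0.5,0,0, -10,0,-0.5,0,0, -17,0,-0.5,0,0, -24,0,-0.5,0,0, -31,0,-0.5,0,0, -38,0,-0.5,0,0, -45,0,-0.5,0,0, -52,0,-0.5,0,0, -58,0,-0.5,0,0, -60,0,-0.5,0,0]'; python3 -m crank '[0,0,-8,0,0, 0,0,-30,0,0, -20,0,-70,0,100, -50,0,-110,0,100, -90,0,-110,0,100, -120,0,-110,0,100, -120,0,-110,0,100, -120,0,-110,0,100, -120,0,-110,0,100, -120,0,-110,0,100]'; python3 look.py w4 holder sample_green sample_dark sample_blue
```

```text
time: 25.1
tool_pos: [0.5348, 0.1379, 0.06]
tool_rot: [-0.0, 0.998, 0.068, 0.001]
contact_force: [3.0, 0.4, 6.6]
gripper_width: -0.001
time: 26.1
tool_pos: [0.4162, 0.1216, 0.169]
tool_rot: [0.0, 0.998, 0.068, -0.001]
contact_force: [-0.7, -0.1, 0.1]
gripper_width: 0.998
[0.4162 0.1216 0.1691] toolyaw 7.79 grip 1.0013308814538804
holder 0.83 [210.6, 48.5, 159.1, 96.5] (array([539.8, 174.7]), 136.1, 95.2, -83.0) z [50.1 65.9 67.4]
holder 0.3 [252.4, 79.4, 52.5, 158.8] (array([513.3, 132.7]), 140.0, 44.6, 7.83) z [59.2 60.4 61.5]
sample_green 0.86 [253.6, 79.2, 57.0, 158.3] (array([513.3, 132.8]), 140.0, 44.3, 7.85) z [59.2 60.4 61.5]
sample_dark 0.69 [209.8, 48.0, 159.8, 94.5] (array([537. , 174.3]), 135.7, 89.4, -83.62) z [50.3 65.9 67.4]
sample_dark 0.61 [253.1, 78.3, 52.4, 156.7] (array([513. , 132.8]), 139.3, 44.3, 7.85) z [59.2 60.4 61.5]
sample_blue 0.73 [254.8, 8.3, 19.7, 12.9] (array([576.5, 141.5]), 13.9, 13.1, -80.02) z [54.3 55.5 58.4]
```

View pics/w4.png

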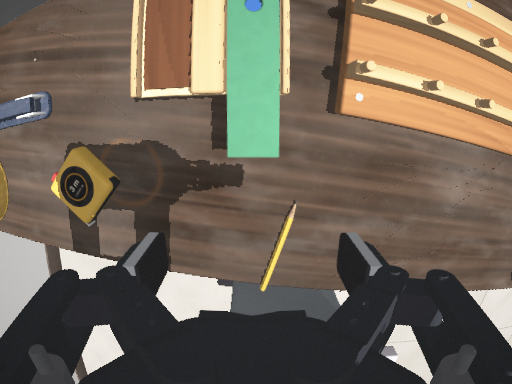

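```bash
python3 -m crank '[42.4,2,20,0,100, 42.4,2,60,0,100, 42.4,2,100,0,100, 42.4,2,120,0,100, 42.4,2,133,0,100, 42.4,2,133,0,100, 42.4,2,133,0,0, 42.4,2,133,0,0, 42.4,2,133,0,0, 42.4,2,133,0,0]'; python3 -m crank '[0,0,-1,0,0, 0,0,-1,0,0, 0,0,-1,0,0, -10,0,-1.5,0,0, -20,0,-2,0,0, -30,0,-2,0,0, -30,0,-2,0,0, -30,0,-2,0,0, -30,0,-2,0,0, -30,0,-2,0,0]'
```

```text
time: 27.35
tool_pos: [0.4594, 0.1255, 0.0378]
tool_rot: [-0.0, 0.998, 0.068, 0.002]
contact_force: [-0.5, -0.4, 2.2]
gripper_width: 0.496
time: 28.35
tool_pos: [0.4284, 0.1213, 0.0382]
tool_rot: [-0.0, 0.998, 0.068, -0.0]
contact_force: [-0.9, 0.6, 0.5]
gripper_width: 0.492
```

```bash
python3 -m crank '[0,0,-10,0,0, 0,0,-30,0,0, 0,0,-60,0,0, 0,0,-90,0,0, 0,0,-120,0,0, 0,20,-140,3,0, 0,50,-140,6.7,0, 0,80,-140,6.7,0, 0,80,-140,6.7,0, 0,80,-140,6.7,0]'; python3 look.py w5 sample_green sample_blue
```

```text
time: 29.35
tool_pos: [0.4393, 0.0418, 0.1787]
tool_rot: [-0.0, 1.0, 0.009, 0.0]
contact_force: [-1.0, 0.6, -0.6]
gripper_width: 0.498
[0.4392 0.0423 0.1785] toolyaw 1.08 grip 0.4959580367996394
sample_green 0.94 [248.3, 144.2, 111.3, 288.5] (array([489.1,  43. ]), 131.4, 45.2, 1.37) z [199.  200.1 201.1]
sample_blue 0.75 [150.6, 59.9, 56.8, 116.7] (array([563.2, 141.4]), 122.2, 45.8, 7.69) z [53.9 55.1 56.4]
```

View pics/w5.png

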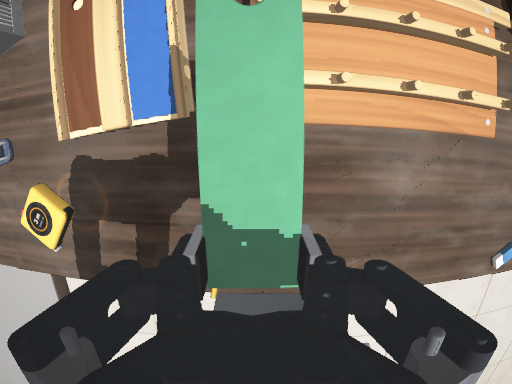

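The lower board, blue at (152,60), is left in the bay. Green hangs level in the grip, centred at (248,145). Now to lane -111.

```bash
python3 -m crank '[20,50,0,0,0, 40,100,0,0,0, 60,150,0,0,0, 75,200,0,0,0, 75,240,0,0,0, 75,269,20,0,0, 75,269,60,0,0, 75,269,80,0,0, 75,269,80,0,0, 75,269,80,0,0]'; python3 look.py w6 sample_green rack
```

```text
time: 30.5
tool_pos: [0.5197, -0.2247, 0.0984]
tool_rot: [-0.0, 1.0, 0.01, -0.0]
contact_force: [1.1, 0.1, 0.3]
gripper_width: 0.495
[ 0.5205 -0.2252  0.0997] toolyaw 1.17 grip 0.4955210806493853
sample_green 0.75 [250.1, 144.5, 110.4, 289.0] (array([ 570.5, -224.5]), 131.9, 44.5, 1.87) z [120.4 121.4 122.4]
rack 0.79 [159.9, 119.5, 319.8, 204.8] (array([ 578.6, -116. ]), 310.5, 161.1, -89.39) z [24.6 25.9 55.4]
```

View pics/w6.png

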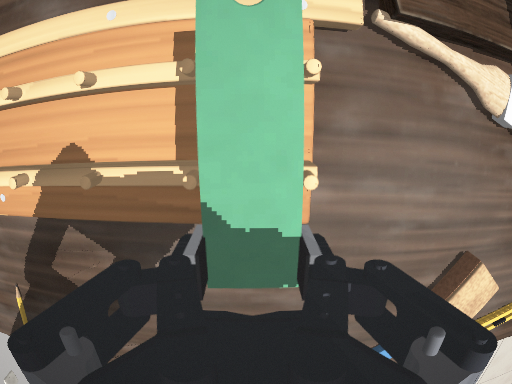

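Green sits over the lane between the dowels at (312,180) and (190,180). Lowering it now.

```bash
python3 -m crank '[0,0,15,0,0, 0,0,30,0,0, 0,0,42,0,0, 0,0,50,0,0, 0,0,55,0,0, 0,0,58,0,0, 0,0,61,0,0, 0,0,63,0,0, 0,0,64.5,0,0, 0,0,64.5,0,0]'
```

```text
time: 31.65
tool_pos: [0.5194, -0.2255, 0.0338]
tool_rot: [0.0, 1.0, 0.01, 0.0]
contact_force: [-0.4, -0.7, 0.2]
gripper_width: 0.495
```

```bash
python3 -m crank '[0,0,0,0,62, 0,0,0,0,62, 0,0,0,0,62, 0,0,0,0,62, 0,0,-10,0,62, 0,0,-30,0,62, 0,0,-60,0,62, -20,0,-110,0,62, -50,0,-160,0,62, -50,0,-160,0,62]'; python3 look.py w7 sample_green rack
```

```text
time: 32.65
tool_pos: [0.4706, -0.228, 0.201]
tool_rot: [0.003, 1.0, 0.009, 0.004]
contact_force: [0.4, -0.5, 0.9]
gripper_width: 0.623
[ 0.4705 -0.228   0.2004] toolyaw 1.05 grip 0.6181636554629087
sample_green 0.89 [247.8, 74.5, 48.3, 149.1] (array([ 579. , -223.5]), 150.5, 45.0, 1.95) z [53.3 54.6 55.9]
rack 0.83 [156.6, 79.8, 270.2, 145.9] (array([ 577.6, -111.8]), 317.2, 161.5, -89.04) z [22.5 24.  50.9]
rack 0.42 [10.2, 99.5, 20.4, 109.4] (array([582.5, 114.2]), 151.5, 5.5, 7.05) z [ 3.  19.  40.1]
```

View pics/w7.png

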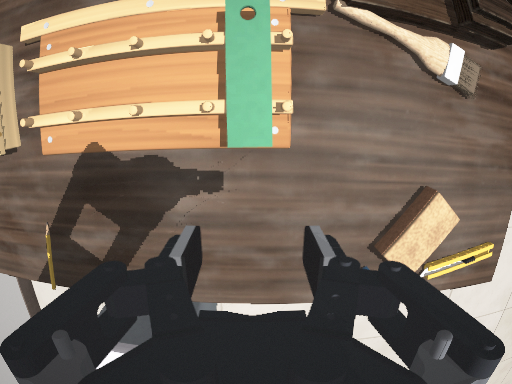

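Green lies flat in the lane, hole at the back (248,12). Next I check which way round blue lies while moving over to it.

```bash
python3 - <<'E'
from h import *
p,d=vision.grab_frame("top");c=vision.get_calibration("top")
for n in("sample_blue","sample_dark"):
  for r in regions_of("top",n)[:1]:
    P,_=cloud("top",r["region"],d,c); print(n,r["confidence"],rect(P[abs(P[:,2]-np.median(P[:,2]))<.01,:2]))
q=p[150:210,185:245,::-1];cv2.imwrite("pics/t2.png",cv2.resize(q,(600,600),interpolation=cv2.INTER_CUBIC))
E
python3 -m crank '[20,-50,0,-2,0, 40,-100,0,-4,0, 60,-150,0,-6.6,0, 80,-200,0,-6.6,0, 100,-250,0,-6.6,0, 120,-300,0,-6.6,0, 131,-350,0,-6.6,0, 131,-370,0,-6.6,0, 131,-370,20,-6.6,0, 131,-370,40,-6.6,0]'
```

```text
sample_blue 0.84 (array([575.1, 142.3]), 148.7, 43.9, 7.02)
sample_dark 0.73 (array([567.3, 217.4]), 148.1, 42.4, 6.58)
time: 33.95
tool_pos: [0.5929, 0.1481, 0.1513]
tool_rot: [0.0, 0.998, 0.069, -0.001]
contact_force: [-0.8, -0.5, -1.2]
gripper_width: 0.003
```

View pics/t2.png

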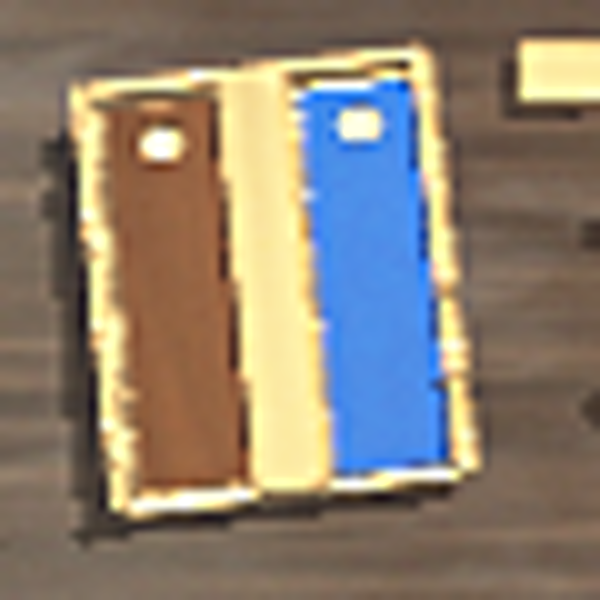

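Blue's hole is at the back (360,125), and so is dark's (160,145). Now pressing and drawing blue out.

```bash
python3 -m crank '[0,3,40,0,0, 0,3,75,0,0, 0,3,86,0,0, 0,3,90,0,0, 0,3,93,0,0, 0,3,95,0,0, 0,3,96,0,0, 0,3,97,0,0, 0,3,97.5,0,0, 0,3,97.5,0,0]'
```

```text
time: 34.95
tool_pos: [0.5939, 0.1431, 0.0567]
tool_rot: [-0.0, 0.998, 0.067, 0.0]
contact_force: [-0.1, 0.0, -0.0]
gripper_width: -0.001
```

```bash
python3 -m crank '[0,0,1,0,0, 0,0,1.5,0,0, 0,0,2,0,0, 0,0,2.5,0,0, 0,0,3,0,0, 0,0,3.5,0,0, 0,0,3.5,0,0, 0,0,3.5,0,0, 0,0,3.5,0,0, 0,0,3.5,0,0]'
```

```text
time: 35.95
tool_pos: [0.5938, 0.1431, 0.055]
tool_rot: [0.0, 0.998, 0.067, -0.0]
contact_force: [-6.6, -1.5, 11.3]
gripper_width: -0.001
```

```bash
python3 -m crank '[-3,0,-1,0,0, -10,0,-1,0,0, -18,0,-1,0,0, -26,0,-1,0,0, -34,0,-1,0,0, -42,0,-1,0,0, -50,0,-1,0,0, -57,0,-1,0,0, -63,0,-1,0,0, -65,0,-1,0,0]'; python3 -m crank '[0,0,-8,0,0, 0,0,-30,0,0, -20,0,-70,0,100, -50,0,-110,0,100, -90,0,-110,0,100, -120,0,-110,0,100, -120,0,-110,0,100, -120,0,-110,0,100, -120,0,-110,0,100, -120,0,-110,0,100]'; python3 look.py w8 sample_blue sample_dark
```

```text
time: 36.95
tool_pos: [0.5299, 0.1344, 0.055]
tool_rot: [-0.0, 0.998, 0.067, 0.002]
contact_force: [2.7, 0.2, 4.4]
gripper_width: -0.0
time: 37.95
tool_pos: [0.4108, 0.1183, 0.1636]
tool_rot: [0.0, 0.998, 0.067, -0.0]
contact_force: [-0.5, -0.1, 0.2]
gripper_width: 1.001
[0.4108 0.1183 0.1636] toolyaw 7.69 grip 0.9988984470333849
sample_blue 0.82 [252.2, 78.1, 57.3, 155.5] (array([508.6, 131.8]), 135.3, 44.3, 7.27) z [54.2 55.3 56.5]
sample_dark 0.98 [162.7, 41.6, 48.2, 83.3] (array([533.8, 212.7]), 78.8, 45.2, 7.2) z [54.1 55.3 56.5]
```

```bash
python3 -m crank '[46.5,-0.6,20,0,100, 46.5,-0.6,60,0,100, 46.5,-0.6,100,0,100, 46.5,-0.6,120,0,100, 46.5,-0.6,130,0,100, 46.5,-0.6,130,0,100, 46.5,-0.6,130,0,0, 46.5,-0.6,130,0,0, 46.5,-0.6,130,0,0, 46.5,-0.6,130,0,0]'; python3 -m crank '[0,0,-1,0,0, 0,0,-2,0,0, 0,0,-10,0,0, 0,0,-20,0,0, 0,0,-50,0,0, 0,0,-90,0,0, 0,20,-130,3,0, 0,50,-140,6.7,0, 0,80,-140,6.7,0, 0,80,-140,6.7,0]'; python3 look.py w9 sample_blue rack
```

```text
time: 39.1
tool_pos: [0.4576, 0.1253, 0.0353]
tool_rot: [-0.0, 0.998, 0.067, 0.002]
contact_force: [-0.7, -0.2, 2.5]
gripper_width: 0.496
time: 40.1
tool_pos: [0.4679, 0.0435, 0.1756]
tool_rot: [0.001, 1.0, 0.007, 0.001]
contact_force: [0.4, 1.1, -0.6]
gripper_width: 0.495
[0.4673 0.0448 0.1748] toolyaw 0.84 grip 0.49234578202438367
sample_blue 0.92 [251.6, 145.2, 109.6, 283.3] (array([517.6,  44.8]), 133.2, 44.8, 1.59) z [192.9 194.  195. ]
rack 0.57 [381.1, 79.4, 260.5, 158.8] (array([ 577.2, -104.2]), 302.8, 161.5, -88.93) z [21.9 23.4 50.1]
```

```bash
python3 -m crank '[15,50,0,0,0, 30,100,0,0,0, 45,150,0,0,0, 48.5,197,0,0,0, 48.5,197,30,0,0, 48.5,197,60,0,0, 48.5,197,75,0,0, 48.5,197,75,0,0, 48.5,197,75,0,0, 48.5,197,75,0,0]'; python3 look.py w10 sample_blue sample_green rack
```

```text
time: 41.25
tool_pos: [0.5203, -0.1502, 0.1008]
tool_rot: [0.001, 1.0, 0.009, 0.001]
contact_force: [0.6, -0.6, -0.1]
gripper_width: 0.496
[ 0.5203 -0.1503  0.1009] toolyaw 1.04 grip 0.4975432305319626
sample_blue 0.83 [251.1, 144.0, 109.1, 288.0] (array([ 570.4, -149.9]), 133.0, 44.6, 1.43) z [119.1 120.1 121.2]
sample_blue 0.61 [482.9, 286.3, 56.8, 84.6] (array([ 397.1, -455.5]), 88.0, 64.1, -38.79) z [ 4.2 27.7 32.9]
rack 0.86 [214.5, 122.6, 418.4, 204.0] (array([ 577.6, -112.1]), 315.4, 158.5, -89.04) z [23.4 24.8 59.8]
rack 0.52 [11.1, 155.8, 17.2, 105.3] (array([555.7, 110.1]), 96.9, 4.0, 6.8) z [ 1.5  9.5 24. ]
```

View pics/w10.png

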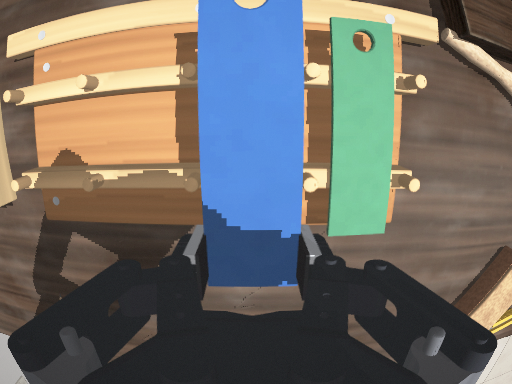

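Blue is over the lane next to green, between the dowels at (190,183) and (312,183). The rack is unmoved.

```bash
python3 -m crank '[-1,1,15,0,0, -1,1,30,0,0, -1,1,42,0,0, -1,1,50,0,0, -1,1,55,0,0, -1,1,58,0,0, -1,1,61,0,0, -1,1,63,0,0, -1,1,64.5,0,0, -1,1,64.5,0,0]';python3 -m crank '[0,0,0,0,60, 0,0,0,0,60, 0,0,0,0,60, 0,0,0,0,60, 0,0,-10,0,60, 0,0,-30,0,60, 0,0,-60,0,60, -20,0,-110,0,60, -50,0,-160,0,60, -50,0,-160,0,60]'; python3 look.py w11 sample_blue sample_green rack
```

```text
time: 42.45
tool_pos: [0.5185, -0.1515, 0.0357]
tool_rot: [0.0, 1.0, 0.009, 0.0]
contact_force: [-2.8, 0.9, 4.3]
gripper_width: 0.496
time: 43.45
tool_pos: [0.4693, -0.1534, 0.2013]
tool_rot: [0.002, 1.0, 0.009, 0.005]
contact_force: [0.7, -1.5, 0.6]
gripper_width: 0.6
[ 0.4692 -0.1534  0.2008] toolyaw 0.96 grip 0.6003281896980657
sample_blue 0.86 [250.9, 74.3, 49.6, 147.0] (array([ 577.6, -151.1]), 150.7, 44.2, 2.02) z [53.4 54.7 55.9]
sample_blue 0.27 [323.6, 74.8, 49.1, 149.7] (array([ 579.8, -225.4]), 150.3, 47.5, 2.05) z [53.1 54.6 55.8]
rack 0.35 [252.3, 74.3, 48.7, 147.2] (array([ 577.6, -150.9]), 150.2, 45.7, 0.35) z [53.4 54.7 55.9]
rack 0.26 [219.9, 79.1, 298.2, 147.0] (array([ 577.7, -112. ]), 315.2, 161.2, -89.11) z [22.5 24.  51.1]
```

Blue is placed with its centre at (577.6,-151.1), flat. Now dark.

```bash
python3 -m crank '[20,-50,0,-2,0, 40,-100,0,-4,0, 60,-150,0,-6.7,0, 80,-200,0,-6.7,0, 100,-250,0,-6.7,0, 120,-300,0,-6.7,0, 124,-350,0,-6.7,0, 124,-371,0,-6.7,0, 124,-371,20,-6.7,0, 124,-371,50,-6.7,0]'; python3 -m crank '[0,0,20,0,0, 0,0,50,0,0, 0,0,80,0,0, 0,0,85,0,0, 0,0,88,0,0, 0,0,90,0,0, 0,0,91,0,0, 0,0,92,0,0, 0,0,92,0,0, 0,0,92,0,0]'
```

```text
time: 44.65
tool_pos: [0.5858, 0.2232, 0.1426]
tool_rot: [-0.0, 0.998, 0.069, -0.0]
contact_force: [0.3, 0.6, -0.0]
gripper_width: -0.005
time: 45.65
tool_pos: [0.5846, 0.2211, 0.055]
tool_rot: [0.001, 0.998, 0.067, -0.003]
contact_force: [-13.6, -3.5, 26.0]
gripper_width: -0.003
```

```bash
python3 -m crank '[0,0,-2,0,0, 0,0,-3,0,0, 0,0,-3.5,0,0, 0,0,-3.5,0,0, 0,0,-3.5,0,0, 0,0,-3.5,0,0, 0,0,-3.5,0,0, 0,0,-3.5,0,0, 0,0,-3.5,0,0, 0,0,-3.5,0,0]'
```

```text
time: 46.65
tool_pos: [0.5848, 0.2212, 0.055]
tool_rot: [0.0, 0.998, 0.067, -0.002]
contact_force: [-2.8, -1.3, 9.3]
gripper_width: -0.001
```

```bash
python3 -m crank '[-3,0,-0.7,0,0, -10,0,-0.7,0,0, -18,0,-0.7,0,0, -26,0,-0.7,0,0, -34,0,-0.7,0,0, -42,0,-0.7,0,0, -50,0,-0.7,0,0, -57,0,-0.7,0,0, -63,0,-0.7,0,0, -66,0,-0.7,0,0]'; python3 -m crank '[0,0,-8,0,0, 0,0,-30,0,0, -20,0,-70,0,100, -50,0,-110,0,100, -90,0,-110,0,100, -110,0,-110,0,100, -110,0,-110,0,100, -110,0,-110,0,100, -110,0,-110,0,100, -110,0,-110,0,100]'; python3 look.py w12 sample_dark holder
```

```text
time: 47.65
tool_pos: [0.5195, 0.212, 0.0566]
tool_rot: [-0.0, 0.998, 0.067, -0.0]
contact_force: [-0.6, -0.4, 0.1]
gripper_width: -0.004
time: 48.65
tool_pos: [0.4119, 0.1974, 0.1665]
tool_rot: [0.0, 0.998, 0.067, -0.0]
contact_force: [0.1, 0.8, -0.5]
gripper_width: 1.0
[0.4118 0.1973 0.1664] toolyaw 7.68 grip 0.99944139120994
sample_dark 0.68 [254.3, 50.0, 50.0, 99.9] (array([534.8, 211.4]), 92.0, 45.7, 6.94) z [53.9 55.2 56.4]
holder 0.73 [296.4, 53.2, 160.7, 105.7] (array([543.1, 175.6]), 135.8, 101.9, -82.63) z [49.2 52.4 67. ]
```

View pics/w12.png

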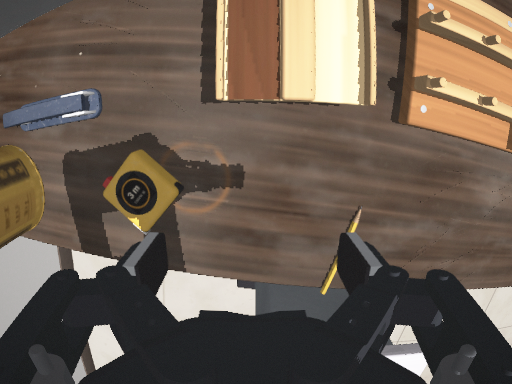

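Dark moved only ~4 mm: its front is now flush at (252,100) because contact faded. I'll press again.

```bash
python3 -m crank '[50,0,-10,0,0, 100,1,-10,0,0, 150,2,0,0,0, 173,2,20,0,0, 173,2,60,0,0, 173,2,90,0,0, 173,2,103,0,0, 173,2,106,0,0, 173,2,108,0,0, 173,2,108,0,0]'; python3 -m crank '[0,0,0.5,0,0, 0,0,1,0,0, 0,0,1.5,0,0, 0,0,2,0,0, 0,0,2.5,0,0, 0,0,3,0,0, 0,0,3.5,0,0, 0,0,3.5,0,0, 0,0,3.5,0,0, 0,0,3.5,0,0]'
```

```text
time: 49.8
tool_pos: [0.5841, 0.2189, 0.0605]
tool_rot: [-0.0, 0.998, 0.067, 0.002]
contact_force: [0.4, 0.5, 0.2]
gripper_width: 0.001
time: 50.8
tool_pos: [0.5828, 0.2185, 0.0551]
tool_rot: [0.0, 0.998, 0.067, -0.0]
contact_force: [-1.0, -0.2, 1.7]
gripper_width: 0.003
```

```bash
python3 -m crank '[0,0,1,0,0, 0,0,1.3,0,0, -6,0,1.3,0,0, -14,0,1.3,0,0, -22,0,1.3,0,0, -31,0,1.3,0,0, -40,0,1.3,0,0, -49,0,1.3,0,0, -56,0,1.3,0,0, -60,0,1.3,0,0]'; python3 -m crank '[0,0,-8,0,0, 0,0,-30,0,0, -20,0,-70,0,100, -50,0,-110,0,100, -90,0,-110,0,100, -110,0,-110,0,100, -110,0,-110,0,100, -110,0,-110,0,100, -110,0,-110,0,100, -110,0,-110,0,100]'; python3 look.py w13 sample_dark holder
```

```text
time: 51.8
tool_pos: [0.524, 0.2108, 0.0551]
tool_rot: [-0.0, 0.998, 0.067, 0.002]
contact_force: [2.4, 0.8, 5.4]
gripper_width: -0.001
time: 52.8
tool_pos: [0.4149, 0.1957, 0.1634]
tool_rot: [0.0, 0.998, 0.067, -0.0]
contact_force: [0.3, 0.1, 0.0]
gripper_width: 1.001
[0.4148 0.1957 0.1634] toolyaw 7.68 grip 1.004130242046792
sample_dark 0.55 [252.2, 86.0, 55.9, 172.0] (array([505.3, 208.2]), 150.1, 44.9, 7.58) z [54.1 55.3 56.5]
holder 0.7 [454.9, 76.8, 109.6, 153.5] (array([578.1, -42.5]), 180.2, 164.4, -88.85) z [15.8 24.5 51.2]
holder 0.61 [295.2, 53.9, 163.0, 106.9] (array([543.4, 175.5]), 136.7, 102.0, -82.32) z [49.3 52.  67.1]
```

```bash
python3 -m crank '[32,-0.5,20,0,100, 32,-0.5,60,0,100, 32,-0.5,100,0,100, 32,-0.5,120,0,100, 32,-0.5,129,0,100, 32,-0.5,129,0,100, 32,-0.5,129,0,0, 32,-0.5,129,0,0, 32,-0.5,129,0,0, 32,-0.5,129,0,0]'; python3 -m crank '[0,0,-1,0,0, 0,0,-2,0,0, 0,0,-10,0,0, 0,0,-20,0,0, 0,0,-50,0,0, 0,0,-90,0,0, 0,20,-130,3,0, 0,60,-140,6.7,0, 0,100,-140,6.7,0, 0,140,-140,6.7,0]'; python3 look.py w14 sample_dark rack
```

```text
time: 53.95
tool_pos: [0.4472, 0.2009, 0.0362]
tool_rot: [-0.0, 0.998, 0.067, 0.001]
contact_force: [-0.3, 0.6, 2.9]
gripper_width: 0.494
time: 54.95
tool_pos: [0.4653, 0.0606, 0.1767]
tool_rot: [0.0, 1.0, 0.009, 0.002]
contact_force: [0.8, -0.9, -0.6]
gripper_width: 0.494
[0.4658 0.0557 0.1762] toolyaw 0.78 grip 0.49688964347804737
sample_dark 0.57 [250.6, 144.4, 105.5, 288.9] (array([515.7,  55.3]), 134.7, 44.6, 0.93) z [193.5 194.6 195.7]
sample_dark 0.26 [133.1, 84.2, 141.6, 164.5] (array([573.4, 170.7]), 160.6, 132.3, 6.68) z [48.2 50.  65.9]
rack 0.94 [402.6, 79.0, 194.5, 157.1] (array([ 576.9, -129.9]), 268.4, 160.9, -89.99) z [23.2 24.7 51.4]
rack 0.61 [374.4, 23.6, 275.1, 47.2] (array([ 668.9, -162.4]), 272.1, 25.9, -88.89) z [ 8.  20.6 22.3]
```

```bash
python3 -m crank '[15,30,0,-0.2,0, 40,60,0,-0.2,0, 51.4,60,0,-0.2,0, 51.4,60,0,-0.2,0, 51.4,60,30,-0.2,0, 51.4,60,60,-0.2,0, 51.4,60,75,-0.2,0, 51.4,60,75,-0.2,0, 51.4,60,75,-0.2,0, 51.4,60,75,-0.2,0]'; python3 look.py w15 sample_dark rack
```

```text
time: 56.1
tool_pos: [0.5184, 0.0029, 0.1017]
tool_rot: [0.0, 1.0, 0.011, 0.002]
contact_force: [0.0, -0.4, -0.0]
gripper_width: 0.496
[0.5185 0.0028 0.1017] toolyaw 1.21 grip 0.49502722396130855
sample_dark 0.82 [253.0, 144.4, 104.4, 288.9] (array([568.3,   2.8]), 134.5, 44.4, 1.15) z [119.1 120.1 121.2]
rack 0.75 [345.1, 123.5, 311.7, 202.1] (array([578.3, -92.5]), 277.7, 161.0, -88.63) z [23.2 24.6 60.5]
rack 0.51 [498.4, 142.4, 25.1, 171.3] (array([ 577.6, -210.5]), 151.9, 38.3, 10.52) z [52.1 55.2 56.3]
```

View pics/w15.png

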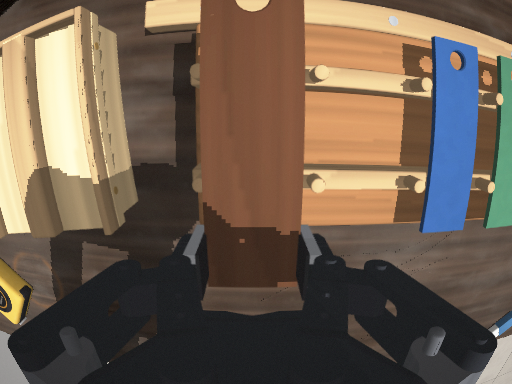

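Dark is ~6 mm left of the lane centre (left dowels at (196,180) just peeking out). I'll correct that while lowering.

```bash
python3 -m crank '[0,6,0,0.2,0, 0,6,15,0.2,0, 0,6,30,0.2,0, 0,6,42,0.2,0, 0,6,50,0.2,0, 0,6,55,0.2,0, 0,6,59,0.2,0, 0,6,62,0.2,0, 0,6,64,0.2,0, 0,6,64,0.2,0]';python3 -m crank '[0,0,0.5,0,0, 0,0,0.5,0,60, 0,0,0.5,0,60, 0,0,0.5,0,60, 0,0,0.5,0,60, 0,0,-10,0,60, 0,0,-30,0,60, 0,0,-60,0,60, -30,0,-110,0,60, -50,0,-160,0,60]'; python3 -m crank '[-20,100,-40,0,60, -20,100,-40,0,60, -20,100,-40,0,60, -20,100,-40,0,60, -20,100,-40,0,60, -20,100,-40,0,60, -20,100,-40,0,60, -20,100,-40,0,60, -20,100,-40,0,60, -20,100,-40,0,60]'; python3 look.py w16 sample_dark sample_blue sample_green rack bench_stop stapler tape_measure sanding_block
```

```text
time: 57.25
tool_pos: [0.5179, -0.0033, 0.0367]
tool_rot: [0.0, 1.0, 0.009, 0.0]
contact_force: [-0.6, 0.5, 1.5]
gripper_width: 0.496
time: 58.25
tool_pos: [0.4706, -0.0039, 0.1856]
tool_rot: [-0.0, 1.0, 0.009, -0.001]
contact_force: [1.1, -0.5, -0.5]
gripper_width: 0.597
time: 59.25
tool_pos: [0.4538, -0.1041, 0.2244]
tool_rot: [-0.0, 1.0, 0.009, -0.0]
contact_force: [0.3, -0.1, 0.2]
gripper_width: 0.599
[ 0.4538 -0.1042  0.2245] toolyaw 1.02 grip 0.6012047174009322
sample_dark 0.91 [160.4, 65.0, 42.4, 130.0] (array([576.6,  -2.4]), 149.5, 47.2, 1.11) z [53.9 55.4 56.6]
sample_blue 0.72 [298.1, 65.8, 47.9, 131.2] (array([ 575.2, -151.2]), 145.3, 45.1, 1.46) z [54.1 55.4 56.7]
sample_green 0.77 [362.9, 66.3, 41.4, 132.6] (array([ 579.3, -224. ]), 150.7, 45.6, 1.67) z [53.9 55.4 56.6]
sample_green 0.24 [257.6, 10.0, 306.6, 20.0] (array([ 666.9, -109.1]), 400.2, 26.1, -88.76) z [ 9.6 20.1 21.8]
rack 0.63 [259.9, 66.8, 279.9, 133.5] (array([ 578.8, -113.4]), 317.7, 162.2, -88.94) z [23.  24.8 55.8]
rack 0.36 [161.2, 65.6, 42.6, 131.2] (array([576.6,  -2.1]), 149.5, 47.8, 1.06) z [53.7 55.4 56.6]
stapler 0.72 [475.6, 210.9, 67.5, 80.3] (array([ 395.2, -455.1]), 110.6, 64.6, -38.83) z [ 1.9 31.6 33.3]
tape_measure 0.68 [11.5, 212.7, 18.2, 57.2] (array([377.5, 300.8]), 64.2, 44.5, -34.62) z [ 6.1 25.1 31.7]
sanding_block 0.75 [475.9, 210.6, 66.2, 78.9] (array([ 394.9, -454.9]), 110.0, 64.3, -38.47) z [ 7.4 31.7 33.3]
sanding_block 0.31 [162.0, 65.9, 40.4, 131.8] (array([576.7,  -3.5]), 149.4, 45.2, 1.03) z [54.  55.4 56.7]
```

View pics/w16.png

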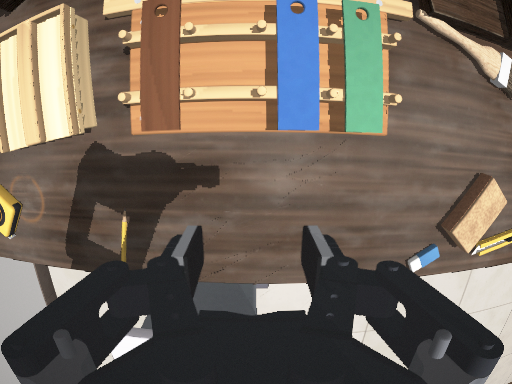

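Dark (160,65), blue (298,65) and green (363,65) lie flat, each in its own lane, with holes at the back. The holder is empty, the rack is flush with the stop and the bystanders are in place. One last check from the top camera, then hand in.

Run:
```python
from h import *
p,d=vision.grab_frame("top");c=vision.get_calibration("top")
for n,a,b in(("rack",.015,.075),("bench_stop",.012,.03),("stapler",.01,.08),("tape_measure",.01,.08),("sanding_block",.01,.06)):
  for r in regions_of("top",n)[:1]:
    P,_=cloud("top",r["region"],d,c);m=(P[:,2]>a)&(P[:,2]<b);print(n,r["confidence"],rect(P[m,:2]))
print(order.job_done())
```

```text
rack 0.77 (array([ 575. , -111.1]), 316.7, 160.5, -88.77)
bench_stop 0.7 (array([ 665.2, -106.5]), 396.6, 29.4, -88.92)
stapler 0.61 (array([ 575. , -111.2]), 316.6, 160.5, -88.77)
tape_measure 0.67 (array([382.3, 312.2]), 70.6, 64.0, 48.68)
sanding_block 0.85 (array([ 392.8, -453.7]), 112.1, 64.5, -39.21)
the job is handed in; nothing more can be done
None
```

The job is done and handed in. The rack stands square against the bench stop, and all three samples present are on it, flat and hole to the back.

- **Rack:** I slid it back with pushes at its front left and right corners in turn. It finished against the stop, where a 25 N push on each side moved it no further. The last check gave a rack angle of 1.2° and a stop angle of 1.1°. The rack's measured rear face agrees with the stop's front face within the 2–3 mm accuracy of the measurements. I saw no knock to the rack and no slackening of the grip.
- **Samples:** Green lay on top of blue in the right bay, and dark was alone in the left; white was not there. On the rack, green is in lane -111, blue in -37 and dark in +111. Each is within about 3 mm of the lane centre and within 1° of the rack's direction. The holder is empty.
- **Retry:** Dark took two tries to slide out. The first press was too hard (26 N), and contact then faded as I backed off.
- **Bystanders:** In the last check the tape measure and sanding block were within about 3 mm of where they started.
- **Check that failed:** The network mistook the rack for the stapler in the last picture. The stapler's final position is therefore not measured, though the arm never worked near it.

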